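# Set colour samples to dry and close up the paint

### The arm

A 6-joint arm with a two-finger parallel gripper is mounted at the origin on the work surface. World frame = base frame: x ahead of the robot, y to its left, z up, the work surface at z = 0. Lengths are in m, angles in rad, forces in N, time in s.
With the tool pointing down it reaches from about 0.35 to 0.725 m from the base axis. Payload 4.3 kg.
Tool frame: the origin (TCP) lies at the very end of the fingers, on their centre line; the grasp point (between the pads) lies 19 mm behind it; z points along the fingers, x is the direction in which the jaws open and shut, and the axes are right-handed (so a half turn about z gives the same grasp; the last joint's range is limited). The gripper opens to 85 mm and grips with 20 to 120 N. Pads are 22 mm wide; open, the fingers measure 114 mm over their backs; the gripper's body (76 mm by 85 mm) begins 54 mm behind the grasp point. The pads swing forward as they close: fully open they stand 13 mm farther back than shut.
Start: joints at [1.117, 0.377, 0.081, 1.274, 0, 1.46], TCP at [0.194, 0.541, 0.231] pointing down, gripper open.
Joint ranges: [-2.72, 2.72], [-0.84, 1.66], [-1.02, 1.22], [-1.77, 2.12], [-1.37, 1.28], [-3.14, 3.14]. Speed limits (rad/s): [2.57, 2.57, 3.14, 3.14, 3.14, 3.14].

### API

Orientations are given as a unit quaternion [x, y, z, w].
In Python, from workcell import ctrl gives the robot as it stands. Calls block until the motion is done:
- ctrl.move_pose(position, orientation): joint-space move of the TCP to a pose.
- ctrl.move_straight(position, rotation=None, feed=0.15): straight line of the TCP; rotation=None keeps the orientation; feed is the mean speed in m/s.
- ctrl.set_joints(angles): joint-space move.
- ctrl.gripper_to(opening, newtons=None): finger opening in m; newtons is the grip in N (None keeps the last); returns when the fingers have stopped.
- ctrl.sleep(seconds).
- ctrl.ik(position, orientation): joint angles nearest the present ones, or None.
- ctrl.get_obs(): the state.
- ctrl.snapshot(name): name is "scene" or "side" or "wrist"; returns a dict with "frame" (480x640x3 uint8, blue, green, red), "range_z" (480x640 float32, m along the optical axis (not along the pixel's ray), 0 where there is no reading), "mtx" (3x3 intrinsics, pixels), "world_to_cam" (4x4, takes a point from world to camera coordinates); the wrist camera has in their place "hand_eye" (4x4, takes a point from camera to tool coordinates, whose origin is the TCP and whose axes are the tool frame's). Camera axes: x right, y up, looking along -z (the intrinsics and any distortion apply to the point x, -y, -z); pixel columns grow to the right and rows downward; lengths in m; the calibration is good to about 2 mm. A picture is of the moment at which its call begins: read the wrist's pose just before it.
A pose or a line that the arm cannot do raises ctrl.IKError and nothing moves.
- ctrl.sign_off(): hands the job in, once; it reports no verdict.
The state is a dict: "time_s": time; "joint_pos": joint angles; "joint_vel": joint speeds; "joint_efforts": joint torques, N m; "position": TCP position; "eef_rot": TCP orientation; "wrist_force": force on the tool from outside, world axes, zero at the start; "wrist_torque": the same for the moment, N m; "finger_gap": finger opening in m.
Only numpy, scipy, OpenCV 4.12 (cv2) and the standard library are available. Lean on these libraries where they do the work, as an engineer would, in place of code of your own. Each camera call takes 0.05 s, during which the arm holds its last target.

### The job

The bicycle frame's colour samples are painted: lean every sample panel on the drying rack, long way up, its foot behind the front lip and its upper part lying back on the rail, painted side out and no two panels touching. Close up the paint as well: push the tin's lid down until it is fully home, and screw the caps of the hardener bottle and the thinner can clockwise until they are tight. Let go of everything and leave the tape, the brush and the mug where they are.

Things in the scene. Friction and masses are not known exactly. Their poses are not given: they have to be found in the camera images.
- panel_red: Loose colour sample panel: plywood plate 110 long (its x) by 64 wide (its y) by 9 mm thick (its z), red paint on its upper face (+z) and edges, bare wood below; 40 to 90 g. Origin at the centre of its unpainted underside. Lies flat on the bench at the start, painted side up; either end may become its foot. None if absent.
- panel_blue: Loose colour sample panel: plywood plate 110 long (its x) by 64 wide (its y) by 9 mm thick (its z), blue paint on its upper face (+z) and edges, bare wood below; 40 to 90 g. Origin at the centre of its unpainted underside. Lies flat on the bench at the start, painted side up; either end may become its foot. None if absent.
- panel_yellow: Loose colour sample panel: plywood plate 110 long (its x) by 64 wide (its y) by 9 mm thick (its z), yellow paint on its upper face (+z) and edges, bare wood below; 40 to 90 g. Origin at the centre of its unpainted underside. Lies flat on the bench at the start, painted side up; either end may become its foot. None if absent.
- panel_green: Loose colour sample panel: plywood plate 110 long (its x) by 64 wide (its y) by 9 mm thick (its z), green paint on its upper face (+z) and edges, bare wood below; 40 to 90 g. Origin at the centre of its unpainted underside. Lies flat on the bench at the start, painted side up; either end may become its foot. None if absent.
- rack: Fixed wooden drying rack, 420 mm long (its y), 116 mm deep (its x), base board 12 mm thick. Origin: centre of its underside on the bench; its x points from the front lip to the rail, towards the robot. Four panels fit side by side, e.g. at y = -143, -48, 48, 143 mm. A panel with its foot at the lip, lying on the rail, slopes 42 deg from horizontal, its origin at about x = 2, z = 49 mm.
- rack_lip (a point): Middle of the rack's front lip (on the side away from the robot), top inner edge, at x = -45 mm in the rack's frame. The lip runs the whole length, 12 mm thick; its top is 24 mm above the bench, 12 mm above the base board behind it.
- rack_rail (a point): Middle of the axis of the rack's round steel rail, 12 mm in diameter, along the whole length; at x = +24.5 mm in the rack's frame and 61 mm above the bench. Narrow uprights carry it from behind.
- lid (a joint): How far the paint tin's lid has been pushed down, in m: starts at 0 to 0.002 (standing proud), 0.007 is fully home (hard stop). Pushing it takes a steady 8 N or so; it stays where it is left. It moves straight down wherever it is pushed; 15 to 20 N at the stop does no harm.
- lid_top (a point): Centre of the flat top of the aluminium lid of the paint tin: a disc of 86 mm diameter, 113 mm above the bench when proud, 106 mm when home. The tin is a fixed steel cylinder, 104 mm across and 104 mm tall, red band.
- hardener_cap (a joint): Turning angle of the orange cap of the hardener bottle in rad: 0 is screwed tight (hard stop); it reads more the further the cap has been unscrewed, anticlockwise seen from above (at most 3.2). Turn it clockwise seen from above to tighten; it stays where it is left and does not rise or fall. Slight drag, about 0.12 N m.
- hardener_cap_top (a point): Centre of the flat top of the orange cap of the hardener bottle (round, white plastic with a yellow band, 74 mm across), on its vertical turning axis. The cap is a ribbed cylinder 38 mm across and 26 mm tall below this point, 160 mm above the bench; the container's shoulder is 34 mm or more below this point. The container stands firmly and does not shift.
- thinner_cap (a joint): Turning angle of the black cap of the thinner can in rad: 0 is screwed tight (hard stop); it reads more the further the cap has been unscrewed, anticlockwise seen from above (at most 3.2). Turn it clockwise seen from above to tighten; it stays where it is left and does not rise or fall. Slight drag, about 0.12 N m.
- thinner_cap_top (a point): Centre of the flat top of the black cap of the thinner can (rectangular steel can, 64 by 104 mm, blue band), on its vertical turning axis. The cap is a ribbed cylinder 38 mm across and 26 mm tall below this point, 160 mm above the bench; the container's shoulder is 34 mm or more below this point. The container stands firmly and does not shift.
- tape: Loose roll of yellow masking tape lying flat, 100 mm across, 24 mm tall. Bystander.
- brush: Loose paint brush lying on the bench. Bystander.
- mug: Loose blue mug, 80 mm across, 92 mm tall. Bystander.
Not all that is in view belongs to the job. What is shaped like the part that bears lid but pink or turquoise is not meant.

How it is judged:
By the outcome, as a careful person would: the job done as asked, in the order asked, and still so for the second after the job is handed in, with the robot touching nothing.
Of panel_red, panel_blue, panel_yellow, panel_green only 3 to 4 are there at a start; the rules pass over those that are not, and their reading is None.
At some moment in a run one of panel_red, panel_blue, panel_yellow, panel_green may be knocked a few centimetres aside while the robot is not near it.
Once in a run the grip may slacken for a moment while it holds something.
It also fails if it takes over 200 s, if anything falls off the work surface, if the arm or the gripper's body presses on something with over 40 N, if the wrist force passes 120 N, or if a joint passes its speed limit or range.

## Working session

There is one attempt and no reset: what is moved stays moved. The work goes in short steps, each a Python script; the robot and the scene stay as the last script left them, time stands still between calls to the robot, and variables do not carry over. Pictures are saved under pics/ and viewed, and the job is handed in when it is done.

```bash
ls; mkdir -p pics
python3 - <<'E'
from workcell import ctrl
import cv2,numpy as np
for n in ("scene","side","wrist"):
    s=ctrl.snapshot(n); cv2.imwrite(f"pics/a_{n}.png",s["frame"]); print(n,s["mtx"],s.get("world_to_cam"),s.get("hand_eye"),s.keys(),(s["range_z"]>0).mean())
o=ctrl.get_obs();print(o)
E
```

```text
pics
scene [[584.41336064   0.         319.22347049]
 [  0.         584.41336064 233.3139377 ]
 [  0.           0.           1.        ]] [[-0.78469669  0.61960066  0.01860426  0.37873545]
 [-0.36191049 -0.48229706  0.79775331  0.07335534]
 [ 0.50326126  0.6192613   0.60269689 -1.89954603]
 [ 0.          0.          0.          1.        ]] None dict_keys(['frame', 'range_z', 'mtx', 'world_to_cam']) 0.9680729166666666
side [[519.49863278   0.         323.72358693]
 [  0.         519.49863278 232.19786492]
 [  0.           0.           1.        ]] [[ 0.72901214 -0.6844481   0.00849138 -0.34811645]
 [ 0.38379546  0.41899306  0.82288873 -0.2674386 ]
 [-0.56678246 -0.59663692  0.5681391  -1.3958703 ]
 [ 0.          0.          0.          1.        ]] None dict_keys(['frame', 'range_z', 'mtx', 'world_to_cam']) 0.989072265625
wrist [[379.22836071   0.         322.82398567]
 [  0.         379.22836071 235.30625943]
 [  0.           0.           1.        ]] None [[ 9.99999037e-01 -1.20607416e-03  6.86767249e-04 -8.15113979e-04]
 [-9.25033506e-04 -9.48077177e-01 -3.18039007e-01 -8.21160834
[... 201 characters left out ...]
364583333
{'time_s': 0.15, 'joint_pos': array([1.11668877e+00, 3.77943565e-01, 7.99552902e-02, 1.27441496e+00,
       2.06791624e-05, 1.46048543e+00]), 'joint_vel': array([ 0.00101269, -0.00239918,  0.00288868, -0.00089754,  0.00012672,
       -0.00064008]), 'joint_efforts': array([ 1.06684241e-03, -4.64036357e+01,  2.70169938e+01,  1.38829244e-02,
       -6.23762980e-05, -1.72149836e-06]), 'position': array([0.19358606, 0.54090373, 0.23055666]), 'eef_rot': array([ 8.17637802e-01,  5.75732384e-01, -7.08852356e-04,  3.78385554e-04]), 'wrist_force': array([-0.2710144 , -0.01431678, -0.02820106]), 'wrist_torque': array([-0.0033211 ,  0.01246976,  0.00522969]), 'finger_gap': 0.08542413908855494}
```

View pics/a_scene.png

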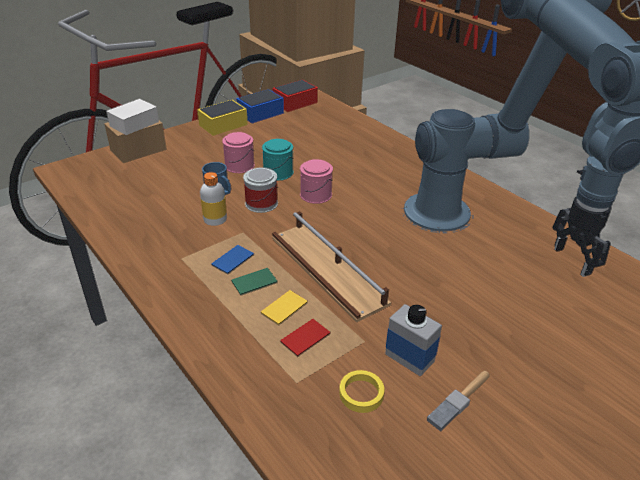

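View pics/a_side.png

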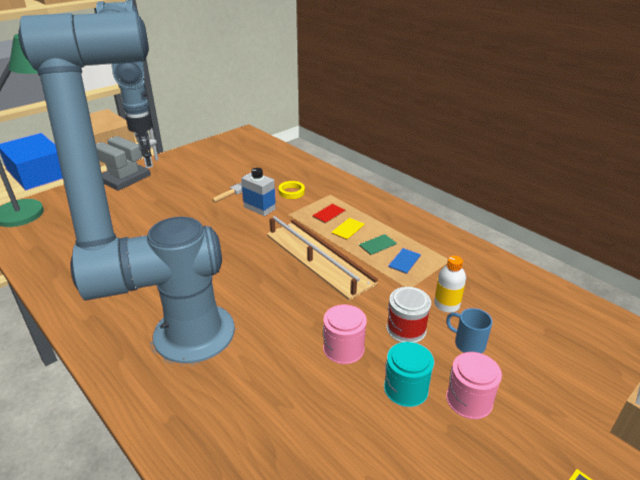

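View pics/a_wrist.png

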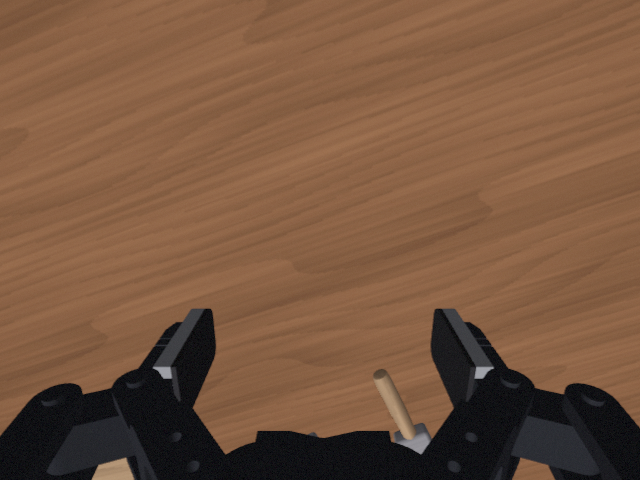

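The scene view has four panels: blue (232,259), green (254,281), yellow (284,306) and red (305,337). The rack runs (275,235)–(385,305). Next I'll measure everything.

```bash
cat > h.py <<'E'
from workcell import ctrl
import cv2,numpy as np
from scipy.spatial.transform import Rotation as R
def cam_T(s,obs=None):
    if "world_to_cam" in s: return np.linalg.inv(s["world_to_cam"])
    T=np.eye(4);T[:3,:3]=R.from_quat(obs["eef_rot"]).as_matrix();T[:3,3]=obs["position"]
    return T@s["hand_eye"]
def rays(s,uv,obs=None):
    T=cam_T(s,obs);uv=np.atleast_2d(uv).astype(float);K=s["mtx"]
    d=np.c_[(uv[:,0]-K[0,2])/K[0,0],-(uv[:,1]-K[1,2])/K[1,1],-np.ones(len(uv))]
    return T[:3,3],d@T[:3,:3].T
def onplane(s,uv,z,obs=None):
    o,d=rays(s,uv,obs);return o+d*((z-o[2])/d[:,2])[:,None]
def cloud(s,obs=None):
    v,u=np.mgrid[:480,:640];o,d=rays(s,np.c_[u.ravel(),v.ravel()],obs)
    return (o+d*s["range_z"].reshape(-1,1)).reshape(480,640,3)
def proj(s,P,obs=None):
    W=np.linalg.inv(cam_T(s,obs));c=np.atleast_2d(P)@W[:3,:3].T+W[:3,3];K=s["mtx"]
    return np.c_[K[0,0]*c[:,0]/-c[:,2]+K[0,2],K[1,1]*-c[:,1]/-c[:,2]+K[1,2]]
def hsvmask(f,c):
    h=cv2.cvtColor(f,cv2.COLOR_BGR2HSV)
    r=dict(red=[((0,170,80),(6,255,255)),((174,170,80),(180,255,255))],blue=[((105,150,60),(120,255,255))],
      yellow=[((22,150,120),(32,255,255))],green=[((65,80,40),(85,255,200))],orange=[((7,200,180),(16,255,255))])[c]
    return np.bitwise_or.reduce([cv2.inRange(h,np.array(a),np.array(b)) for a,b in r])
# panels: masked in region of bench; rect of top face by ray onto z=.009
def panels(s,box,obs=None,z=.009):
    P=cloud(s,obs);out={}
    reg=((P[...,0]>box[0])&(P[...,0]<box[1])&(P[...,1]>box[2])&(P[...,1]<box[3])&(P[...,2]<.03)&(P[...,2]>-.02)).astype(np.uint8)*255
    for c in("red","blue","yellow","green"):
        m=hsvmask(s["frame"],c)&reg
        cs,_=cv2.findContours(m,cv2.RETR_EXTERNAL,cv2.CHAIN_APPROX_NONE)
        if not cs: continue
        k=max(cs,key=cv2.contourArea)
        if cv2.contourArea(k)<50: continue
        W=onplane(s,k[:,0,:],z,obs)[:,:2]
        (cx,cy),(w,h),a=cv2.minAreaRect((W*1000).astype(np.float32))
        if w<h:w,h,a=h,w,a+90
        out[c]=(cx/1000,cy/1000,w,h,(a+90)%180-90,cv2.contourArea(k))
    return out
E
python3 - <<'E'
from h import *
for n in("scene","side"):
    s=ctrl.snapshot(n);P=cloud(s)
    print(n)
    for k,v in panels(s,(.3,1.0,-.5,.6)).items(): print(k,np.round(v,3))
    if n=="scene":
        for nm,(u,v) in dict(orange=(210,178),black=(417,312),lidtop=(261,175),rail1=(297,218),rail2=(384,292),tape=(362,377),base=(330,265)).items(): print(nm,P[v,u].round(3))
    else:
        for nm,(u,v) in dict(orange=(455,262),black=(257,172),lidtop=(409,298),rail1=(272,220),rail2=(354,276),base=(310,272)).items(): print(nm,P[v,u].round(3))
E
```

```text
scene
red [6.74000e-01 1.86000e-01 1.10226e+02 6.25680e+01 5.33300e+00 8.02000e+02]
blue [ 6.58000e-01 -1.79000e-01  1.09755e+02  6.28950e+01  1.49620e+01
  4.98000e+02]
yellow [6.73000e-01 3.92000e-01 1.14518e+02 9.87950e+01 3.87560e+01 1.39000e+03]
green [ 6.6200e-01 -6.2000e-02  1.0906e+02  6.4838e+01 -9.2370e+00  5.8550e+02]
orange [ 0.6   -0.381  0.157]
black [0.517 0.39  0.158]
lidtop [ 0.428 -0.369  0.11 ]
rail1 [ 0.433 -0.172  0.058]
rail2 [0.453 0.228 0.063]
tape [0.649 0.368 0.012]
base [0.451 0.01  0.006]
side
red [6.70000e-01 1.78000e-01 1.08716e+02 6.45770e+01 4.95100e+00 2.59500e+02]
blue [ 6.5300e-01 -1.8800e-01  1.0761e+02  6.0249e+01  1.4801e+01  3.6050e+02]
yellow [  0.678   0.397 132.253  98.021  48.595 370.   ]
green [ 6.56000e-01 -7.00000e-02  1.07427e+02  6.29960e+01 -8.79800e+00
  3.22500e+02]
orange [ 0.585 -0.4    0.158]
black [0.503 0.369 0.158]
lidtop [ 0.426 -0.377  0.111]
rail1 [0.441 0.214 0.06 ]
rail2 [ 0.429 -0.179  0.063]
base [ 0.401 -0.019 -0.003]
```

Run:
```python
import cv2,numpy as np
a=cv2.imread("pics/a_scene.png");b=cv2.imread("pics/a_side.png")
A=cv2.resize(a[150:350,160:460],None,fx=2.6,fy=2.6,interpolation=cv2.INTER_CUBIC)
B=cv2.resize(b[150:350,220:520],None,fx=2.6,fy=2.6,interpolation=cv2.INTER_CUBIC)
cv2.imwrite("pics/c1.png",A);cv2.imwrite("pics/c2.png",B)
```

```text
(no output)
```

View pics/c1.png

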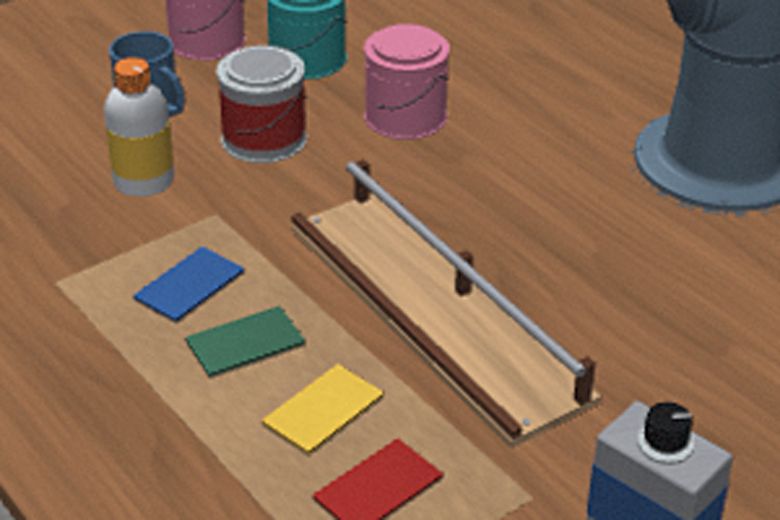

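View pics/c2.png

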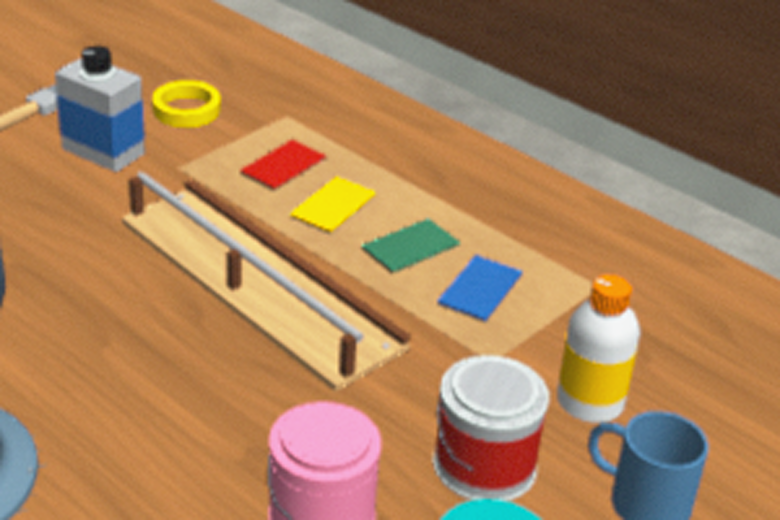

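Only the tin with the bare aluminium lid and red band fits the description: scene (261,175), at about (0.43,-0.37). The pink tins (238,140) and (316,167) and the turquoise one (278,148) are decoys, and the crop confirms this. The two fixed cameras disagree by about 8 mm in y, so I'll refine with the wrist camera and check reachability for pick and place tilts.

```bash
cat >> h.py <<'E'
B0=np.array([[0,1,0],[1,0,0],[0,0,-1.]])
def ori(psi,alpha):
    """jaw axis = world y turned by psi; tool leaning so its z = (sin a,0,-cos a) turned by psi (radians)"""
    # rotation about +y by -alpha takes (0,0,-1) to (sin a,0,-cos a)
    return (R.from_euler('z',psi)*R.from_euler('y',-alpha)*R.from_matrix(B0)).as_quat()
E
python3 - <<'E'
from h import *
for nm,p in dict(red=(.672,.182,.005),blue=(.656,-.184,.005),b2=(.6,0,.1),pl1=(.455,.16,.06),pl2=(.45,-.125,.06),pl1h=(.455,.16,.15),pl2h=(.45,-.125,.15)).items():
    print(nm,[a for a in range(-45,50,5) if ctrl.ik(p,ori(0,np.deg2rad(a))) is not None])
print(ctrl.ik((.47,0,.34),ori(0,0)))
print(ctrl.ik((.47,0,.34),ori(0,0.2)))
E
```

```text
red [-20, -15, -10, -5, 0, 5, 10, 15, 20, 25, 30, 35, 40, 45]
blue [-25, -20, -15, -10, -5, 0, 5, 10, 15, 20, 25, 30, 35, 40, 45]
b2 [-35, -30, -25, -20, -15, -10, -5, 0, 5, 10, 15, 20, 25, 30, 35, 40]
pl1 [-45, -40, -35, -30, -25, -20, -15, -10, -5, 0, 5, 10, 15, 20, 25]
pl2 [-45, -40, -35, -30, -25, -20, -15, -10, -5, 0, 5, 10, 15, 20, 25]
pl1h [-45, -40, -35, -30, -25, -20, -15, -10, -5, 0, 5, 10, 15, 20, 25, 30, 35]
pl2h [-45, -40, -35, -30, -25, -20, -15, -10, -5, 0, 5, 10, 15, 20, 25, 30, 35]
[-0.13509137  0.15558545  0.06372417  1.47893505  0.         -0.13509137]
[-0.15567113 -0.02716317 -0.15682832  1.24348678  0.03080719 -0.15261651]
```

Run:
```python
from h import *
ctrl.move_pose((.45,.0,.36),ori(0,0))
ctrl.sleep(.3)
o=ctrl.get_obs();s=ctrl.snapshot("wrist");cv2.imwrite("pics/w1.png",s["frame"]);print(o["time_s"],o["position"])
P=cloud(s,o);np.savez("w1.npz",P=P,f=s["frame"])
for k,v in panels(s,(.3,1.0,-.5,.6),o).items(): print(k,np.round(v,3))
```

```text
2.7417 [4.50011368e-01 3.37530253e-04 3.59913046e-01]
red [6.71000e-01 1.81000e-01 1.09911e+02 6.35300e+01 5.08800e+00 1.13450e+03]
blue [ 6.55000e-01 -1.84000e-01  1.09006e+02  6.37600e+01  1.54690e+01
  1.63400e+03]
yellow [6.52000e-01 6.40000e-02 1.09359e+02 6.22440e+01 1.11980e+01 2.64000e+03]
green [ 6.5800e-01 -6.7000e-02  1.0969e+02  6.2060e+01 -9.0820e+00  2.6510e+03]
```

View pics/w1.png

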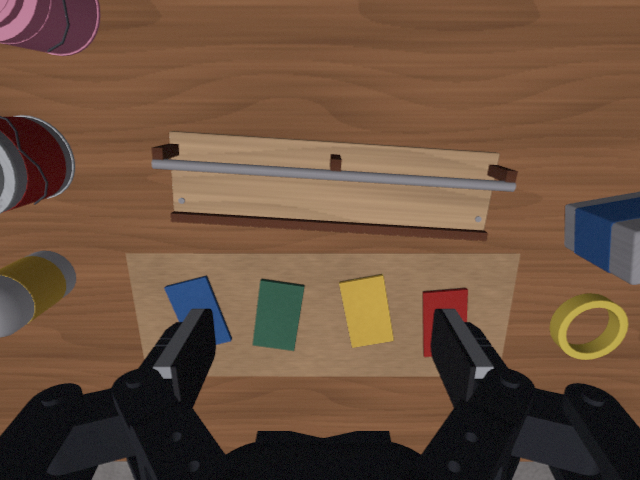

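The wrist view shows blue (198,312), green (279,314), yellow (366,311), red (445,322), rail (153,165)–(515,187) and lip (172,217)–(486,234). Next I'll fit the rack pose.

Run:
```python
from h import *
d=np.load("w1.npz");P=d["P"];f=d["f"]
o=ctrl.get_obs();s=ctrl.snapshot("wrist")
# rail: silvery pixels by range height .045-.08
m=((P[...,2]>.05)&(P[...,2]<.08)&(P[...,0]>.35)&(P[...,0]<.55)&(abs(P[...,1])<.26))
h=cv2.cvtColor(f,cv2.COLOR_BGR2HSV); m&=h[...,1]<60
v,u=np.nonzero(m)
print(u.min(),u.max(),v.min(),v.max(),len(u))
cen=np.array([(c,v[u==c].mean()) for c in range(170,500,5) if (u==c).sum()>3])
W=onplane(s,cen,.061,o); p=np.polyfit(W[:,1],W[:,0],1);print("rail x=",p, "yaw",np.degrees(-np.arctan(p[0])), 'res',np.std(W[:,0]-np.polyval(p,W[:,1])))
print("rail ends",onplane(s,[(u.min(),v[u==u.min()].mean()),(u.max(),v[u==u.max()].mean())],.061,o))
# lip: dark brown pixels below rail
mm=((h[...,2]<85)&(P[...,0]>.45)&(P[...,0]<.56)&(abs(P[...,1])<.23)).astype(np.uint8)
v,u=np.nonzero(mm);k=(v>205)&(v<245)&(u>165)&(u<495);u,v=u[k],v[k]
print(u.min(),u.max())
for nm,fn in(("inner",np.min),("outer",np.max)):
    e=np.array([(c,fn(v[u==c])+(0 if nm=="inner" else 0)) for c in range(178,482,5) if (u==c).sum()>3])
    W=onplane(s,e,.024,o);q=np.polyfit(W[:,1],W[:,0],1);print(nm,q,np.std(W[:,0]-np.polyval(q,W[:,1])))
print("lip ends",onplane(s,[(u.min(),v[u==u.min()].mean()),(u.max(),v[u==u.max()].mean())],.024,o))
print("board corners",onplane(s,[(171,132),(498,153)],.012,o))
```

```text
151 515 158 191 3690
rail x= [0.06284059 0.44036104] yaw -3.595772461358471 res 0.0002340501234821825
rail ends [[ 0.42723573 -0.198969    0.061     ]
 [ 0.45278556  0.22495757  0.061     ]]
171 486
inner [-1.30895685  0.24806684] 0.0
outer [-1.32115164  0.25144989] 0.0
lip ends [[ 0.49817208 -0.19889813  0.024     ]
 [ 0.52357682  0.21573753  0.024     ]]
board corners [[ 0.39603251 -0.19061687  0.012     ]
 [ 0.42122731  0.22174079  0.012     ]]<stdin>:18: RankWarning: Polyfit may be poorly conditioned
<stdin>:18: RankWarning: Polyfit may be poorly conditioned
```

Run:
```python
from h import *
d=np.load("w1.npz");P=d["P"];f=d["f"]
o=ctrl.get_obs();s=ctrl.snapshot("wrist")
for u in(230,300,410):
    print(u,[tuple(int(x) for x in f[v,u]) for v in range(196,232,1)])
    print([round(float(x),3) for x in P[196:232,u,2]])
cv2.imwrite("pics/lip.png",cv2.resize(f[120:245,150:320],None,fx=4.5,fy=4.5,interpolation=cv2.INTER_NEAREST))
```

```text
230 [(113, 142, 172), (115, 145, 176), (115, 145, 176), (114, 145, 175), (113, 144, 173), (104, 132, 162), (100, 128, 157), (102, 130, 158), (102, 131, 160), (105, 133, 162), (102, 130, 160), (105, 134, 164), (109, 138, 167), (109, 139, 168), (107, 136, 166), (109, 139, 168), (112, 143, 173), (111, 141, 170), (79, 103, 130), (20, 20, 36), (24, 32, 49), (31, 45, 75), (40, 53, 86), (39, 53, 88), (42, 53, 89), (37, 50, 88), (40, 54, 87), (43, 55, 91), (40, 55, 91), (51, 72, 108), (63, 91, 129), (62, 88, 128), (62, 88, 125), (59, 83, 120), (59, 85, 120), (63, 90, 129)]
[0.013, 0.012, 0.011, 0.012, 0.012, 0.011, 0.013, 0.011, 0.013, 0.013, 0.011, 0.013, 0.013, 0.012, 0.012, 0.013, 0.011, 0.011, 0.013, 0.016, 0.019, 0.023, 0.024, 0.025, 0.022, 0.025, 0.025, 0.025, 0.024, 0.022, -0.001, -0.0, -0.002, 0.0, 0.001, -0.0]
300 [(109, 140, 171), (113, 144, 174), (108, 139, 170), (108, 138, 168), (110, 140, 170), (113, 142, 171), (111, 143, 172), (109, 140, 171), (110, 141, 170), (111, 141, 171), (112, 141, 170), (106, 136, 166), (104, 133, 161), (104, 132, 161), (103, 132, 161), (106, 135, 164), 
[... 705 characters left out ...]
4, 175), (113, 144, 174), (112, 141, 173), (112, 143, 172), (111, 141, 171), (110, 140, 170), (108, 137, 167), (109, 138, 168), (113, 143, 172), (111, 142, 172), (111, 141, 171), (112, 142, 172), (114, 144, 174), (118, 148, 177), (113, 144, 174), (110, 139, 170), (110, 141, 171), (115, 146, 175), (114, 147, 177), (115, 145, 176), (115, 146, 175), (106, 135, 164), (20, 23, 37), (21, 27, 46), (34, 44, 75), (44, 56, 90), (38, 53, 88), (40, 55, 90)]
[0.011, 0.502, 0.012, 0.011, 0.011, 0.013, 0.011, 0.013, 0.011, 0.013, 0.011, 0.012, 0.011, 0.012, 0.013, 0.013, 0.012, 0.011, 0.012, 0.012, 0.013, 0.011, 0.011, 0.011, 0.011, 0.012, 0.012, 0.013, 0.011, 0.01, 0.016, 0.02, 0.024, 0.023, 0.023, 0.024]
```

View pics/lip.png

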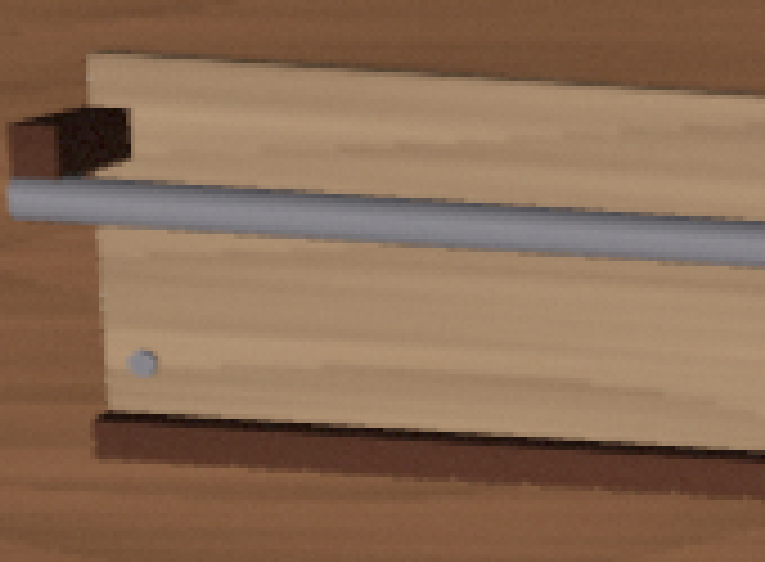

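Run:
```python
from h import *
o=ctrl.get_obs();s=ctrl.snapshot("wrist")
n=np.array([.99803,-.0627])
rail=.44036*np.cos(np.arctan(.0628))
for z,pts in((.024,[(230,216.5),(300,220.7),(410,227.5)]),(.024,[(230,225),(300,229.3)]),(.012,[(171,132),(498,153)]),(.012,[(230,214.2),(300,218.5)])):
    W=onplane(s,pts,z,o);print(z,W.round(4).tolist(),"dist from rail",(W[:,:2]@n-rail).round(4))
```

```text
0.024 [[0.5022, -0.1223, 0.024], [0.5077, -0.0308, 0.024], [0.5169, 0.1143, 0.024]] dist from rail [0.0693 0.0692 0.0692]
0.024 [[0.5138, -0.1232, 0.024], [0.5196, -0.031, 0.024]] dist from rail [0.081 0.081]
0.012 [[0.3961, -0.1907, 0.012], [0.4213, 0.2217, 0.012]] dist from rail [-0.0323 -0.0329]
0.012 [[0.5023, -0.1251, 0.012], [0.5082, -0.0315, 0.012]] dist from rail [0.0697 0.0697]
```

Everything agrees with the rack geometry (lip inner face to rail: 69.3 mm measured against 69.5 given). The rack origin is about (0.4657, 0.0115) with a yaw of -3.6°. I'll start with red, finding the fingertip contact height as I descend.

```bash
cat >> h.py <<'E'
RO=np.array([.4657,.0115]);E=np.array([.0627,.998]);OUT=np.array([.998,-.0627])
PSI=-np.arctan(.0628)
SLOT=dict(red=.143,yellow=.048,green=-.048,blue=-.143)
def Rf(): return np.linalg.norm(ctrl.get_obs()["wrist_force"])
def look(c,xy):
    ctrl.move_pose((xy[0]-.16,xy[1],.30),ori(0,0));ctrl.sleep(.15)
    o=ctrl.get_obs();s=ctrl.snapshot("wrist")
    return panels(s,(xy[0]-.15,xy[0]+.15,xy[1]-.15,xy[1]+.15),o).get(c),s,o
def pick(c,xy,zt=None,N=60):
    v,s,o=look(c,xy);print(c,np.round(v,4) if v else v)
    cv2.imwrite(f"pics/look_{c}_{o['time_s']:.0f}.png",s["frame"])
    assert v and 104<v[2]<115 and 58<v[3]<68
    psi=np.deg2rad(v[4]);q=ori(psi,0)
    ctrl.gripper_to(.080)
    ctrl.move_pose((v[0],v[1],.10),q)
    ctrl.move_straight((v[0],v[1],.016),feed=.12)
    ctrl.sleep(.2);f0=ctrl.get_obs()["wrist_force"]
    z=.016;lo=.001 if zt is None else zt
    while z>lo+1e-6:
        z=max(z-.002,lo) if zt is None else lo
        ctrl.move_straight((v[0],v[1],z),feed=.04)
        f=ctrl.get_obs()["wrist_force"]-f0
        if zt is None: print(round(z,4),f.round(2))
        if f[2]>3: z+=.002;ctrl.move_straight((v[0],v[1],z),feed=.04);break
    ctrl.gripper_to(.05,newtons=N);ctrl.sleep(.2)
    o=ctrl.get_obs();print("closed gap",o["finger_gap"],"z",o["position"][2],"f",(o["wrist_force"]-f0).round(2))
    return v,z,psi
E
python3 - <<'E'
from h import *
ctrl.gripper_to(.08)
v,z,psi=pick("red",(.671,.181))
ctrl.move_straight((v[0],v[1],.06),feed=.1);ctrl.sleep(.2)
o=ctrl.get_obs();print(o["time_s"],o["finger_gap"],o["wrist_force"])
for n in("scene","wrist"): cv2.imwrite(f"pics/p1_{n}.png",ctrl.snapshot(n)["frame"])
E
```

```text
red [6.712000e-01 1.817000e-01 1.098543e+02 6.295200e+01 5.416400e+00
 3.561000e+03]
0.014 [ 0.47 -0.69  1.47]
0.012 [ 1.75 -0.48  0.68]
0.01 [ 1.5  -1.38  1.16]
0.008 [ 1.32 -0.61  0.35]
0.006 [ 1.85 -0.07  0.7 ]
0.004 [ 0.8  -0.85  0.95]
0.002 [ 1.88 -0.65  1.36]
0.001 [ 0.63 -0.18  1.51]
closed gap 0.06034975308618139 z 0.0021042794051091065 f [-0.1  -0.89  6.12]
9.9417 0.059867740972336346 [ 0.53353081 -0.09658898 -1.21439418]
```

Run:
```python
import cv2,numpy as np
a=cv2.imread("pics/p1_scene.png")[180:420,180:500];b=cv2.imread("pics/p1_wrist.png")
cv2.imwrite("pics/p1.png",np.hstack([cv2.resize(a,(400,300)),cv2.resize(b,(400,300))]))
```

```text
(no output)
```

View pics/p1.png

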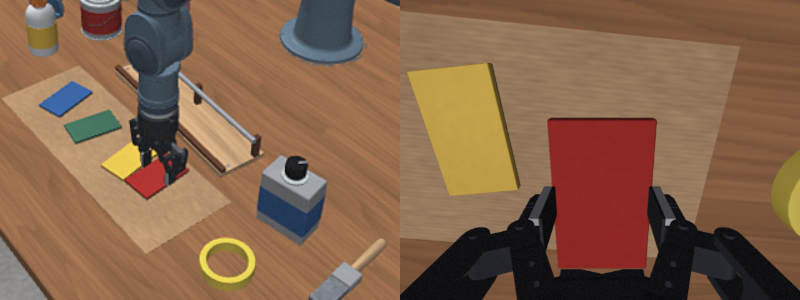

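Red is held squarely across its width. Now placing it.

```bash
cat >> h.py <<'E'
A=np.deg2rad(42)
NRM=np.r_[OUT*np.sin(A),np.cos(A)];UP=np.r_[-OUT*np.cos(A),np.sin(A)]
QP=ori(PSI,-A)
def slotO(c): return np.r_[RO+E*SLOT[c]-OUT*.002,.049]
def carry(c,h=.002,cur=None):
    O=slotO(c)
    o=ctrl.get_obs();p=o["position"]
    ctrl.move_straight((p[0],p[1],.13),feed=.25)
    pre=O+NRM*(.06+h)+UP*.012
    ctrl.move_straight((.62,O[1],.17),ori(PSI,-np.deg2rad(20)),feed=.2)
    ctrl.move_straight(pre,QP,feed=.2)
    o=ctrl.get_obs();print("pre gap",round(o["finger_gap"],4),o["time_s"]);return o
def place(c,h=.002,dn=.0015,du=.003):
    O=slotO(c)
    ctrl.sleep(.2);f0=ctrl.get_obs()["wrist_force"]
    for k in(.03,.012,.006,.003,0):
        ctrl.move_straight(O+NRM*(dn+k+h)+UP*(du+k*.3),feed=.06)
        f=ctrl.get_obs()["wrist_force"]-f0;print(k,f.round(2))
        if f@NRM>8: break
E
python3 - <<'E'
from h import *
o=carry("red")
for n in("scene","side","wrist"): cv2.imwrite(f"pics/p2_{n}.png",ctrl.snapshot(n)["frame"])
a=cv2.imread("pics/p2_side.png")[120:320,200:440];b=cv2.imread("pics/p2_wrist.png")
cv2.imwrite("pics/p2.png",np.hstack([cv2.resize(a,(400,300)),cv2.resize(b,(400,300))]))
E
```

```text
pre gap 0.0599 11.9333
```

View pics/p2.png

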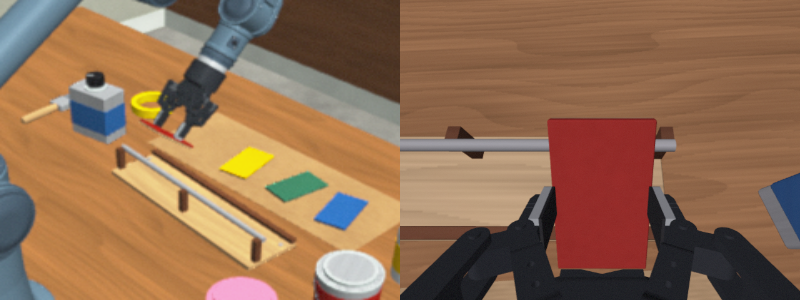

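Run:
```python
from h import *
place("red")
o=ctrl.get_obs();print(o["finger_gap"],o["position"]-slotO("red"))
cv2.imwrite("pics/p3a.png",ctrl.snapshot("side")["frame"][120:320,200:440])
ctrl.gripper_to(.074);ctrl.sleep(.2)
ctrl.move_straight(slotO("red")+NRM*.08,feed=.15);ctrl.sleep(.1)
o=ctrl.get_obs();s=ctrl.snapshot("wrist");P=cloud(s,o);f=s["frame"]
print(o["time_s"])
cv2.imwrite("pics/p3w.png",f)
a=cv2.imread("pics/p3a.png");b=ctrl.snapshot("side")["frame"][120:320,200:440]
cv2.imwrite("pics/p3.png",np.hstack([cv2.resize(x,(400,333)) for x in(a,f)]))
m=cv2.erode(hsvmask(f,"red"),np.ones((5,5)))>0
Q=P[m];c=Q.mean(0);w=np.linalg.svd(Q-c,full_matrices=False)[2]
print("normal",w[2],"slope",np.degrees(np.arccos(abs(w[2][2]))),"top-centre",c,"expected",slotO("red")+NRM*.009)
```

```text
0.03 [-0.03  0.79  0.04]
0.012 [-0.97 -0.04  0.22]
0.006 [-0.7   0.76  0.93]
0.003 [-3.22  0.39  5.14]
0 [-3.98  0.47  8.48]
0.059758743429184115 [-8.34658646e-04  8.90988502e-05  5.92514166e-03]
15.4333
normal [-0.66401297  0.04223664 -0.74652719] slope 41.70955915198461 top-centre [0.4744409  0.15327633 0.0619098 ] expected [0.47868023 0.15396181 0.0556883 ]
```

View pics/p3.png

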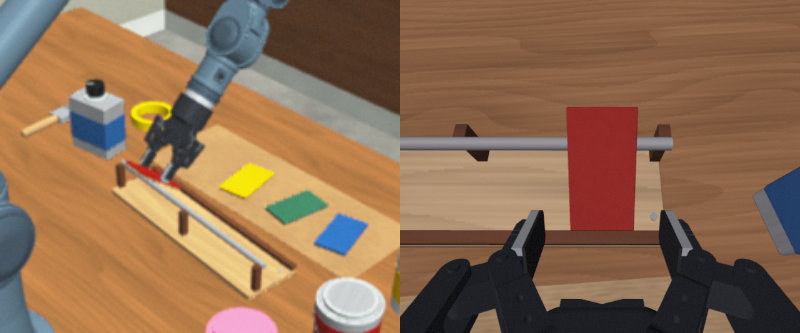

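Red rests at 41.7° with its foot at the lip. Next is yellow.

```bash
cat >> h.py <<'E'
def rectcheck(c,s,o,save=None):
    """panel on rack: contour cast on its expected top plane; report centre/size in (E,UP) about expected centre"""
    C=slotO(c)+NRM*.009
    m=hsvmask(s["frame"],c);uv=proj(s,C,o)[0]
    cs,_=cv2.findContours(m,cv2.RETR_EXTERNAL,cv2.CHAIN_APPROX_NONE)
    cs=[k for k in cs if cv2.contourArea(k)>200 and cv2.pointPolygonTest(k,(float(uv[0]),float(uv[1])),False)>=0]
    if not cs: return None
    k=max(cs,key=cv2.contourArea);oo,d=rays(s,k[:,0],o)
    W=oo+d*(((C-oo)@NRM)/(d@NRM))[:,None]
    e=np.r_[E,0];L=np.c_[(W-C)@e,(W-C)@UP]*1000
    P=cloud(s,o)[cv2.erode(m,np.ones((5,5)))>0];P=P[np.linalg.norm(P-C,axis=1)<.09]
    q=P-P.mean(0);n=np.linalg.svd(q,full_matrices=False)[2][2];n*=np.sign(n[2])
    (cx,cy),(w,h),a=cv2.minAreaRect(L.astype(np.float32))
    return dict(c=(round(cx,1),round(cy,1)),wh=(round(w,1),round(h,1)),a=round(a,1),slope=round(float(np.degrees(np.arccos(n[2]))),1),height=round(float(((P-C)@NRM).mean()*1000),1))
def release(c):
    ctrl.gripper_to(.074);ctrl.sleep(.2)
    ctrl.move_straight(slotO(c)+NRM*.08,feed=.15);ctrl.sleep(.1)
    o=ctrl.get_obs();s=ctrl.snapshot("wrist")
    cv2.imwrite(f"pics/rel_{c}_{o['time_s']:.0f}.png",s["frame"]);print(o["time_s"],c,rectcheck(c,s,o))
    return s,o
E
python3 - <<'E'
from h import *
o=ctrl.get_obs();s=ctrl.snapshot("wrist");print(rectcheck("red",s,o))
ctrl.move_straight(slotO("red")+NRM*.14,feed=.2)
v,z,psi=pick("yellow",(.652,.064),zt=.001)
o=carry("yellow")
s=ctrl.snapshot("wrist");cv2.imwrite("pics/y1.png",s["frame"])
E
```

```text
{'c': (-1.0, 2.1), 'wh': (64.3, 113.0), 'a': 0.1, 'slope': 38.5, 'height': 1.1}Traceback (most recent call last):
  File "<stdin>", line 3, in <module>
workcell.IKError: the arm cannot follow that straight line within its joint ranges
```

```bash
cat >> h.py <<'E'
def away():
    p=ctrl.get_obs()["position"];ctrl.move_straight((p[0]+.02,p[1],.22),ori(0,-.25),feed=.2)
E
python3 - <<'E'
from h import *
away()
v,z,psi=pick("yellow",(.652,.064),zt=.001)
o=carry("yellow")
s=ctrl.snapshot("wrist");cv2.imwrite("pics/y1.png",s["frame"])
E
```

```text
yellow [6.525000e-01 6.460000e-02 1.088999e+02 6.294110e+01 1.133410e+01
 3.537000e+03]
closed gap 0.05985048890708809 z 0.0022711760874494676 f [-2.67 -1.3   6.45]
pre gap 0.0602 22.6583
```

View pics/y1.png

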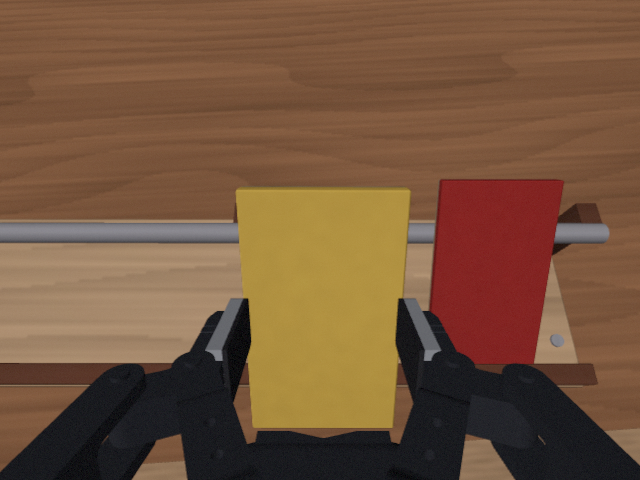

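Yellow is held straight at columns 240–410. Red sits well clear at 435–560.

Run:
```python
from h import *
place("yellow",dn=.003)
s,o=release("yellow");print(rectcheck("red",s,o))
cv2.imwrite("pics/y2.png",s["frame"])
```

```text
0.03 [ 1.38 -1.07 -0.67]
0.012 [0.3  0.24 0.92]
0.006 [ 0.22 -0.77  0.45]
0.003 [ 0.52 -0.75  1.44]
0 [-1.75 -0.2   4.99]
25.975 yellow {'c': (-1.1, 2.3), 'wh': (64.4, 112.2), 'a': 0.1, 'slope': 38.1, 'height': 0.4}
{'c': (-1.0, 2.0), 'wh': (65.9, 114.0), 'a': 1.0, 'slope': 38.4, 'height': 0.8}
```

View pics/y2.png

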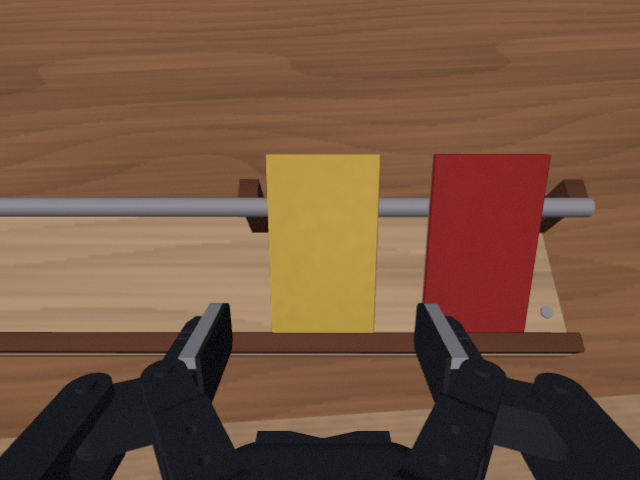

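Yellow and red both have their feet at the lip and are well apart (gap at columns 380–425). Next is green.

Run:
```python
from h import *
away()
v,z,psi=pick("green",(.658,-.067),zt=.001)
o=carry("green")
cv2.imwrite("pics/g1.png",ctrl.snapshot("wrist")["frame"])
assert o["finger_gap"]>.055
place("green",dn=.003)
s,o=release("green");print(rectcheck("yellow",s,o))
cv2.imwrite("pics/g.png",np.hstack([cv2.resize(x,(400,300)) for x in(cv2.imread("pics/g1.png"),s["frame"])]))
```

```text
green [ 6.582000e-01 -6.750000e-02  1.097186e+02  6.245180e+01 -9.145900e+00
  3.600500e+03]
closed gap 0.059988556225484796 z 0.002234287369532493 f [-1.64  0.94  5.37]
pre gap 0.0597 33.1583
0.03 [ 1.33 -1.33 -1.17]
0.012 [ 0.32 -0.26 -1.48]
0.006 [-1.01 -1.66  0.33]
0.003 [-2.87 -1.23  4.67]
0 [-3.67 -0.26  6.9 ]
36.475 green {'c': (-0.9, 1.9), 'wh': (64.8, 112.9), 'a': 0.0, 'slope': 37.1, 'height': 1.5}
{'c': (-0.9, 1.8), 'wh': (65.7, 113.5), 'a': 1.2, 'slope': 38.1, 'height': -0.2}
```

View pics/g.png

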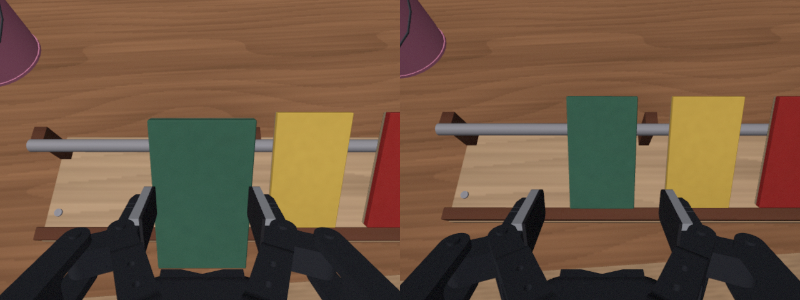

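Green is seated. Next is blue.

Run:
```python
from h import *
away()
v,z,psi=pick("blue",(.655,-.184),zt=.001)
o=carry("blue")
cv2.imwrite("pics/b1.png",ctrl.snapshot("wrist")["frame"])
assert o["finger_gap"]>.055
place("blue",dn=.003)
s,o=release("blue");print(rectcheck("green",s,o),rectcheck("yellow",s,o))
cv2.imwrite("pics/b.png",np.hstack([cv2.resize(x,(400,300)) for x in(cv2.imread("pics/b1.png"),s["frame"])]))
```

```text
blue [ 6.549000e-01 -1.846000e-01  1.094181e+02  6.242440e+01  1.519280e+01
  3.598000e+03]
closed gap 0.05039275074330021 z 0.005644166701509853 f [ 0.8  -5.54 12.3 ]
pre gap 0.0498 43.8083Traceback (most recent call last):
  File "<stdin>", line 6, in <module>
AssertionError
```

Run:
```python
from h import *
a=ctrl.snapshot("scene")["frame"]
cv2.imwrite("pics/b2.png",np.hstack([cv2.resize(cv2.imread("pics/b1.png"),(400,300)),cv2.resize(a[150:390,140:460],(400,300))]))
```

```text
(no output)
```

View pics/b2.png

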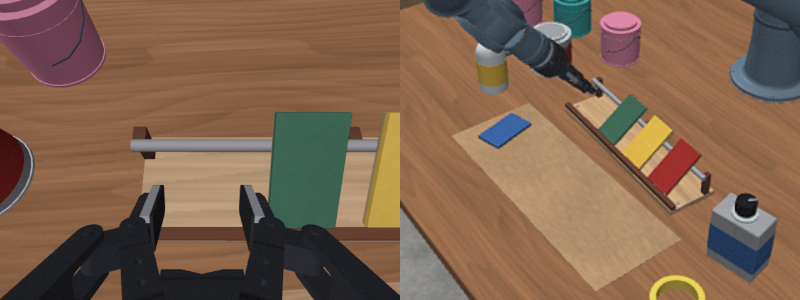

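The grasp missed. Blue had been knocked between the look and the grasp and now lies farther over, at about scene (240,254). I'll re-measure it.

Run:
```python
from h import *
ctrl.move_straight(slotO("blue")+NRM*.08,feed=.15)
away()
s=ctrl.snapshot("scene");print(panels(s,(.5,.8,-.35,0)).get("blue"))
v,s,o=look("blue",(.65,-.18));print(v,o["time_s"])
cv2.imwrite("pics/b3.png",s["frame"])
```

```text
(0.667277099609375, -0.21311309814453125, 109.81097412109375, 62.821632385253906, 14.837911605834961, 485.0)
(0.664023681640625, -0.21864276123046875, 109.64410400390625, 63.66166687011719, 15.040903091430664, 3522.0) 45.6083
```

View pics/b3.png

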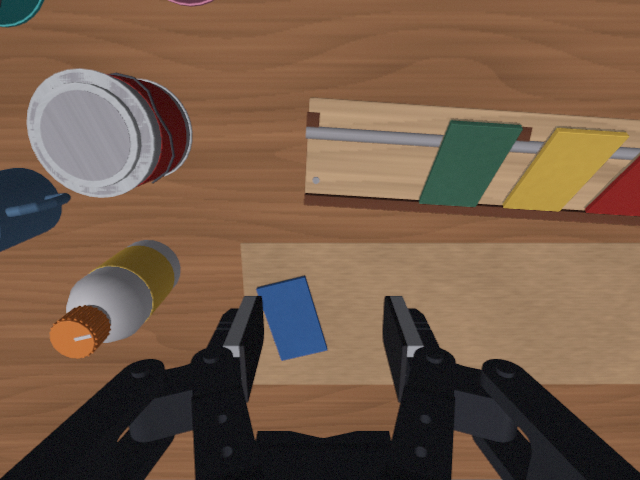

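Blue is now at (0.664,-0.219), clear of the bottle. I'll retry the grasp.

Run:
```python
from h import *
v,z,psi=pick("blue",(.664,-.2186),zt=.001)
assert ctrl.get_obs()["finger_gap"]>.055
o=carry("blue")
cv2.imwrite("pics/b1.png",ctrl.snapshot("wrist")["frame"])
assert o["finger_gap"]>.055
place("blue",dn=.003)
s,o=release("blue");print(rectcheck("green",s,o),rectcheck("yellow",s,o))
cv2.imwrite("pics/b.png",np.hstack([cv2.resize(x,(400,300)) for x in(cv2.imread("pics/b1.png"),s["frame"])]))
```

```text
blue [ 6.640000e-01 -2.186000e-01  1.095089e+02  6.249650e+01  1.502450e+01
  3.568500e+03]
closed gap 0.05988907820067881 z 0.002246209825496868 f [-1.55  1.09  5.45]
pre gap 0.0599 51.9167
0.03 [1.   0.81 0.48]
0.012 [ 0.76 -0.19  0.49]
0.006 [-2.68  0.45  4.83]
0.003 [-4.    0.57  7.92]
0 [-5.33  0.51  9.15]
55.2333 blue {'c': (-0.9, 1.9), 'wh': (64.8, 112.9), 'a': 0.0, 'slope': 36.9, 'height': 1.5}
{'c': (-0.5, 1.9), 'wh': (66.3, 114.5), 'a': 1.4, 'slope': 37.0, 'height': 1.1} None
```

View pics/b.png

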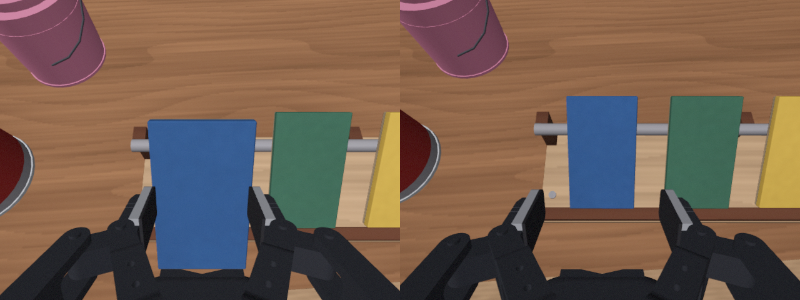

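All four panels are leaning with their feet at the lip. Now the lid: locate it from above.

Run:
```python
from h import *
away()
ctrl.gripper_to(.0)
q=ori(np.deg2rad(-41),0)
ctrl.move_pose((.42,-.33,.33),q);ctrl.sleep(.3)
o=ctrl.get_obs();s=ctrl.snapshot("wrist");P=cloud(s,o)
cv2.imwrite("pics/l1.png",s["frame"]);print(o["time_s"])
m=(abs(P[...,2]-.111)<.006)&(np.hypot(P[...,0]-.427,P[...,1]+.373)<.055)
Q=P[m];print("lid n",m.sum(),Q.mean(0),np.median(Q[:,2]),Q.min(0),Q.max(0))
c,r=cv2.minEnclosingCircle((Q[:,:2]*1000).astype(np.float32));print(c,r)
h=hsvmask(s["frame"],"orange")>0
m=h&(abs(P[...,2]-.16)<.006);Q=P[m];print("cap",m.sum(),Q.mean(0),Q.min(0),Q.max(0))
c,r=cv2.minEnclosingCircle((Q[:,:2]*1000).astype(np.float32));print(c,r)
```

```text
57.975
lid n 5607 [ 0.42771273 -0.37754414  0.11140229] 0.1115913064740709 [ 0.37628773 -0.42711326  0.10500462] [ 0.48073779 -0.32629407  0.11496659]
(428.17279052734375, -376.6973571777344) 52.7381477355957<stdin>:12: RuntimeWarning: Mean of empty slice.
  ret = um.true_divide(
Traceback (most recent call last):
ValueError: zero-size array to reduction operation minimum which has no identity
```

View pics/l1.png

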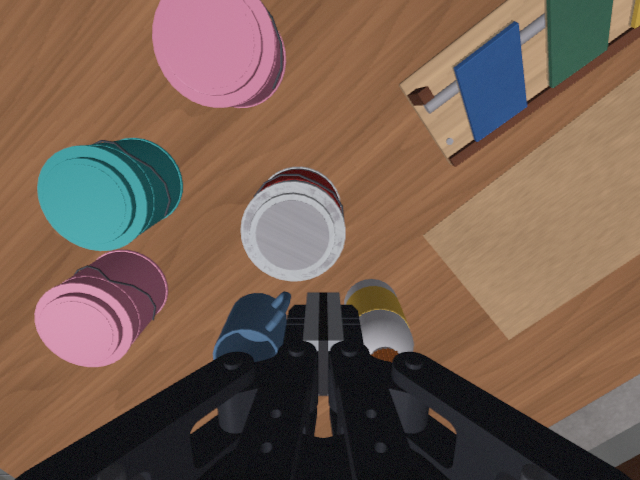

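The aluminium lid is at (292,232), which is (0.428,-0.377) with its top at 0.1115, sitting proud. The pink and turquoise lids are decoys. Pressing it now.

Run:
```python
from h import *
x,y=.428,-.377;q=ori(np.deg2rad(-41),0)
ctrl.move_pose((x,y,.16),q)
ctrl.move_straight((x,y,.122),feed=.08);ctrl.sleep(.3);f0=ctrl.get_obs()["wrist_force"]
z=.122;last=0
while z>.096:
    z-=.001;ctrl.move_straight((x,y,z),feed=.03);ctrl.sleep(.05)
    o=ctrl.get_obs();f=(o["wrist_force"]-f0)[2]
    if f>2: print(round(z,4),o["position"][2].round(4),round(f,2))
    if f>17: break
ctrl.sleep(.3);o=ctrl.get_obs();print((o["wrist_force"]-f0).round(2),o["position"])
ctrl.move_straight((x,y,.16),feed=.1)
ctrl.move_pose((.42,-.33,.33),q);ctrl.sleep(.2)
o=ctrl.get_obs();s=ctrl.snapshot("wrist");P=cloud(s,o);print(o["time_s"])
m=(np.hypot(P[...,0]-x,P[...,1]-y)<.035);print("lid z",np.median(P[m][:,2]))
```

```text
0.111 0.1112 2.16
0.11 0.1106 5.78
0.109 0.1097 5.88
0.108 0.1088 5.84
0.107 0.1078 6.2
0.106 0.1068 5.5
0.105 0.106 7.67
0.104 0.1059 13.8
0.103 0.1059 19.64
[-4.19  5.27 18.32] [ 0.42819869 -0.37723491  0.10588395]
67.35
lid z 0.10700981568183138
```

The lid hit its hard stop at z = 0.106 with 18 N, so it is home. Now the hardener cap: locate it and check the turning range.

```bash
cat >> h.py <<'E'
def findcap(c,xy,save):
    a=np.arctan2(xy[1],xy[0]);r=np.hypot(*xy)-.13
    ctrl.move_pose((r*np.cos(a),r*np.sin(a),.33),ori(a,0));ctrl.sleep(.2)
    o=ctrl.get_obs();s=ctrl.snapshot("wrist");P=cloud(s,o)
    m=(abs(P[...,2]-.16)<.006)&(np.hypot(P[...,0]-xy[0],P[...,1]-xy[1])<.05)
    Q=P[m];cc,r=cv2.minEnclosingCircle((Q[:,:2]*1000).astype(np.float32))
    # ray on plane .16 from pixel centroid
    v,u=np.nonzero(m);w=onplane(s,[(u.mean(),v.mean())],.16,o)[0]
    print(c,o["time_s"],m.sum(),"z",np.median(Q[:,2]).round(4),"circle",np.round(cc,1),round(r,1),"ray",w.round(4),"px",u.mean().round(),v.mean().round())
    u0,v0=int(u.mean()),int(v.mean());x0,y0=max(u0-60,0),max(v0-60,0)
    cv2.imwrite(save,cv2.resize(s["frame"][y0:y0+120,x0:x0+120],(480,480),interpolation=cv2.INTER_CUBIC))
    return w
E
python3 - <<'E'
from h import *
w=findcap("hardener",(.593,-.39),"pics/h1.png")
a=np.arctan2(w[1],w[0])
for z in(.14,.2): print([d for d in range(-180,181,15) if ctrl.ik((w[0],w[1],z),ori(a+np.deg2rad(d),0)) is not None],np.degrees(a))
for d in(-165,-90,0,90,165):
  j=ctrl.ik((w[0],w[1],.14),ori(a+np.deg2rad(d),0)); print(d,None if j is None else j.round(2))
E
```

```text
hardener 67.9667 0 z nan circle [0. 0.] 0.0 ray [nan nan nan] px nan nanh.py:120: RuntimeWarning: Mean of empty slice.
  v,u=np.nonzero(m);w=onplane(s,[(u.mean(),v.mean())],.16,o)[0]
  ret = ret.dtype.type(ret / rcount)
  return _methods._mean(a, axis=axis, dtype=dtype,
h.py:121: RuntimeWarning: Mean of empty slice.
  print(c,o["time_s"],m.sum(),"z",np.median(Q[:,2]).round(4),"circle",np.round(cc,1),round(r,1),"ray",w.round(4),"px",u.mean().round(),v.mean().round())
h.py:122: RuntimeWarning: Mean of empty slice.
  u0,v0=int(u.mean()),int(v.mean());x0,y0=max(u0-60,0),max(v0-60,0)
Traceback (most recent call last):
  File "h.py", line 122, in findcap
    u0,v0=int(u.mean()),int(v.mean());x0,y0=max(u0-60,0),max(v0-60,0)
          ~~~^^^^^^^^^^
ValueError: cannot convert float NaN to integer
```

```bash
sed -i 's/-.13$/-.13/; s/r=np.hypot(\*xy)-.13/r=np.hypot(*xy)-.17/' h.py
python3 - <<'E'
from h import *
ctrl.gripper_to(.07)
w=findcap("hardener",(.593,-.39),"pics/h1.png")
a=np.arctan2(w[1],w[0])
for z in(.14,.2): print([d for d in range(-180,181,15) if ctrl.ik((w[0],w[1],z),ori(a+np.deg2rad(d),0)) is not None],np.degrees(a))
for d in(-165,-90,0,90,165):
  j=ctrl.ik((w[0],w[1],.14),ori(a+np.deg2rad(d),0)); print(d,None if j is None else j.round(2))
E
```

```text
hardener 69.1667 1089 z 0.1597 circle [ 594. -394.] 20.4 ray [ 0.5916 -0.3927  0.16  ] px 321.0 375.0
[-180, -165, -150, -135, -120, -105, -90, -75, -60, -45, -30, -15, 0, 15, 30, 45, 60, 75, 90, 105, 120, 135, 150, 165, 180] -33.57441826858958
[-180, -165, -150, -135, -120, -105, -90, -75, -60, -45, -30, -15, 0, 15, 30, 45, 60, 75, 90, 105, 120, 135, 150, 165, 180] -33.57441826858958
-165 [-0.68  0.7   0.38  1.25  0.    2.79]
-90 [-0.68  0.7   0.38  1.25  0.    1.48]
0 [-0.68  0.7   0.38  1.25  0.   -0.09]
90 [-0.68  0.7   0.38  1.25  0.   -1.66]
165 [-0.68  0.7   0.38  1.25  0.   -2.97]
```

View pics/h1.png

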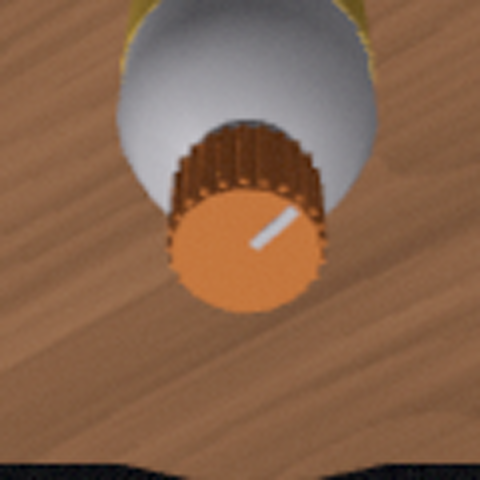

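The cap top is centred near pixel (321,375), at (0.593,-0.3935), with height 0.160. One clockwise sweep of J6 covers more than 3.2 rad, so a single stroke is enough.

```bash
cat >> h.py <<'E'
def turn(xy,d0=145,lim=3.0,N=60,stop=.55):
    x,y=xy;a=np.arctan2(y,x);q=ori(a+np.deg2rad(d0),0)
    ctrl.gripper_to(.07)
    ctrl.move_pose((x,y,.20),q);ctrl.sleep(.1)
    print("j",ctrl.get_obs()["joint_pos"].round(2))
    ctrl.move_straight((x,y,.139),feed=.1);ctrl.sleep(.2)
    o=ctrl.get_obs();f0=o["wrist_force"]
    ctrl.gripper_to(.02,newtons=N);ctrl.sleep(.3)
    o=ctrl.get_obs();t0=o["wrist_torque"];print("gap",o["finger_gap"],"df",(o["wrist_force"]-f0).round(1))
    j=np.array(o["joint_pos"]);js=j[5]
    while j[5]<lim:
        j[5]+=.12;ctrl.set_joints(j);ctrl.sleep(.08)
        o=ctrl.get_obs();t=(o["wrist_torque"]-t0)[2]
        print(round(j[5]-js,2),round(o["joint_pos"][5]-js,2),"tz",round(t,3),"f",(o["wrist_force"]-f0).round(1),"gap",round(o["finger_gap"],4))
        if abs(t)>stop: break
    return o
E
python3 - <<'E'
from h import *
o=turn((.593,-.3935));print(o["time_s"])
E
```

```text
j [-0.67  0.69  0.52  1.4  -0.   -2.62]
gap 0.035705506608637055 df [4.9 2.7 3.5]
0.12 0.12 tz 0.008 f [2.6 0.7 1.8] gap 0.036
0.24 0.24 tz -0.025 f [3.  1.  0.9] gap 0.0358
0.36 0.36 tz 0.023 f [2.8 1.  2.5] gap 0.0361
0.48 0.48 tz 0.015 f [2.4 1.3 1.3] gap 0.0356
0.6 0.6 tz 0.023 f [3.8 1.5 1. ] gap 0.0357
0.72 0.72 tz 0.025 f [4.1 0.4 1. ] gap 0.0363
0.84 0.84 tz 0.011 f [5.3 0.7 0.9] gap 0.0359
0.96 0.96 tz -0.076 f [5.5 0.4 1.3] gap 0.036
1.08 1.08 tz -0.092 f [5.1 0.9 1.3] gap 0.0362
1.2 1.2 tz -0.119 f [5.4 1.6 2.1] gap 0.0362
1.32 1.32 tz -0.077 f [6.1 0.9 0.7] gap 0.0359
1.44 1.44 tz -0.142 f [6.2 0.7 0.6] gap 0.0359
1.56 1.56 tz -0.151 f [5.5 0.7 1.2] gap 0.0361
1.68 1.68 tz -0.082 f [6.  0.5 0.6] gap 0.0361
1.8 1.8 tz -0.158 f [4.9 0.8 0.5] gap 0.0358
1.92 1.92 tz -0.093 f [6.  0.4 0.5] gap 0.0358
2.04 2.04 tz -0.039 f [-0.1  1.8  4.4] gap 0.0359
2.16 2.15 tz 0.694 f [-3.7  1.1  5.3] gap 0.0362
79.3333
```

Run:
```python
from h import *
ctrl.gripper_to(.07);ctrl.sleep(.1)
p=ctrl.get_obs()["position"];ctrl.move_straight((p[0],p[1],.21),feed=.15)
w=findcap("hardener",(.593,-.39),"pics/h2.png")
```

```text
hardener 81.525 1099 z 0.1596 circle [ 593.5 -394. ] 20.6 ray [ 0.5916 -0.3927  0.16  ] px 321.0 377.0
```

View pics/h2.png

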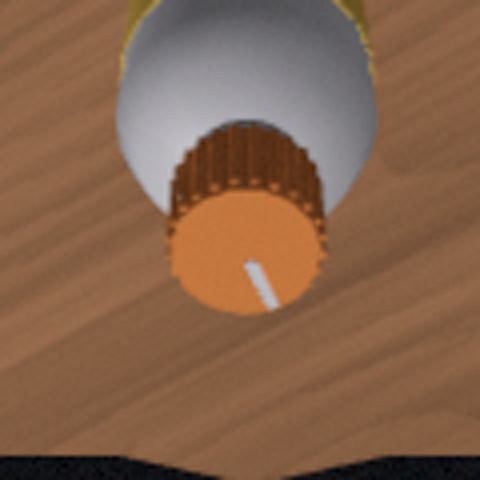

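The marker moved about 110° clockwise while the wrist turned about 120°. I'll confirm the stop with a fresh grip.

Run:
```python
from h import *
o=turn((.593,-.394),d0=60,stop=.8);print(o["time_s"])
ctrl.gripper_to(.07);ctrl.sleep(.1)
p=ctrl.get_obs()["position"];ctrl.move_straight((p[0],p[1],.21),feed=.15)
w=findcap("hardener",(.593,-.39),"pics/h3.png")
```

```text
j [-0.68  0.69  0.53  1.4  -0.   -1.14]
gap 0.035695455524462974 df [-1.5  0.4  6.1]
0.12 0.12 tz 0.027 f [-1.5  0.9  3.5] gap 0.0361
0.24 0.24 tz 0.648 f [-4.5  1.2  5.4] gap 0.0361
0.36 0.36 tz 0.455 f [4.7 3.2 3. ] gap 0.0361
0.48 0.48 tz 0.435 f [-2.5  3.5  6. ] gap 0.0359
0.6 0.6 tz 0.294 f [-1.8  5.9  4.8] gap 0.0358
0.72 0.72 tz -0.078 f [0.6 5.8 3.5] gap 0.0357
0.84 0.84 tz -0.065 f [0.4 5.8 2.9] gap 0.0362
0.96 0.96 tz -0.044 f [2.2 5.4 0.3] gap 0.0363
1.08 1.08 tz -0.097 f [-3.8  9.8  4.5] gap 0.0358
1.2 1.19 tz 0.702 f [-0.7  7.8  3.3] gap 0.0362
1.32 1.31 tz 0.523 f [1.3 6.9 0.8] gap 0.0362
1.44 1.44 tz 0.242 f [2.8 7.  1.2] gap 0.036
1.56 1.56 tz 0.166 f [3.6 7.5 0.3] gap 0.0356
1.68 1.68 tz 0.026 f [4.7 6.4 0.1] gap 0.0361
1.8 1.8 tz -0.011 f [5.1 6.2 0.8] gap 0.0361
1.92 1.92 tz 0.013 f [5.  5.8 1.5] gap 0.036
2.04 2.04 tz -0.119 f [4.9 6.1 1.8] gap 0.036
2.16 2.16 tz -0.055 f [ 5.6 -1.3 -0.9] gap 0.036
2.28 2.27 tz 0.852 f [ 4.1 -3.3 -0.7] gap 0.0362
90.85
hardener 93.3417 1093 z 0.1596 circle [ 593.8 -394.2] 20.5 ray [ 0.5917 -0.3925  0.16  ] px 321.0 377.0
```

View pics/h3.png

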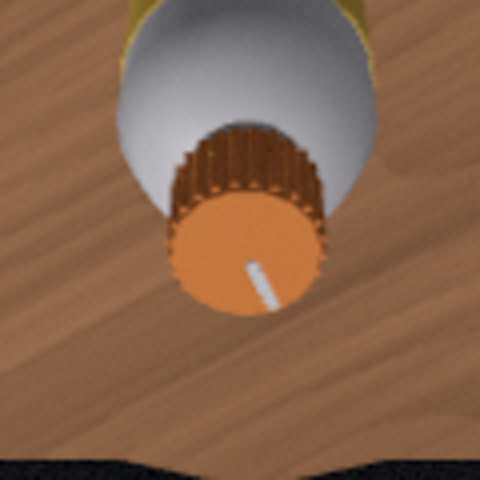

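The pads slipped over the ribs at about 0.7 N m while the marker stayed put, so the hardener cap is tight. Now the thinner cap.

Run:
```python
from h import *
w=findcap("thinner",(.51,.38),"pics/t1.png")
```

```text
thinner 95.675 1074 z 0.1594 circle [511.8 383.2] 20.7 ray [0.5094 0.3812 0.16  ] px 325.0 377.0
```

View pics/t1.png

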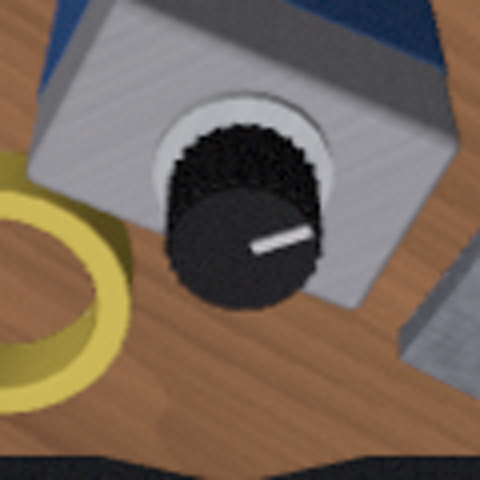

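Run:
```python
from h import *
o=turn((.511,.3828),stop=.6);print(o["time_s"])
ctrl.gripper_to(.07);ctrl.sleep(.1)
p=ctrl.get_obs()["position"];ctrl.move_straight((p[0],p[1],.21),feed=.15)
w=findcap("thinner",(.51,.38),"pics/t2.png")
```

```text
j [ 0.54  0.52  0.22  1.27 -0.   -2.63]
gap 0.03598537389283978 df [-1.7  4.2  5.3]
0.12 0.12 tz -0.046 f [-1.8  4.1  3.4] gap 0.0359
0.24 0.24 tz 0.008 f [-1.8  4.8  1.5] gap 0.0354
0.36 0.36 tz -0.103 f [-1.9  5.8  2.3] gap 0.0361
0.48 0.48 tz -0.088 f [-1.1  5.7  1. ] gap 0.0359
0.6 0.6 tz -0.124 f [-0.5  5.9  2.4] gap 0.0355
0.72 0.72 tz -0.105 f [-1.4  6.8  1. ] gap 0.036
0.84 0.84 tz -0.106 f [0.1 6.6 0.2] gap 0.036
0.96 0.96 tz -0.145 f [ 0.5  7.1 -0.9] gap 0.036
1.08 1.08 tz -0.119 f [-0.4  8.  -0.3] gap 0.036
1.2 1.2 tz -0.104 f [0.2 7.2 0.3] gap 0.0363
1.32 1.32 tz -0.136 f [ 0.9  8.1 -1.5] gap 0.0361
1.44 1.44 tz -0.109 f [ 0.9  8.6 -0.5] gap 0.0359
1.56 1.56 tz -0.135 f [ 1.4  7.9 -0.6] gap 0.0358
1.68 1.68 tz -0.102 f [ 1.7  8.4 -1.2] gap 0.0362
1.8 1.8 tz -0.072 f [ 2.3  7.4 -1.3] gap 0.0363
1.92 1.92 tz -0.116 f [ 3.3  7.7 -2.6] gap 0.0357
2.04 2.04 tz -0.094 f [ 3.2  8.4 -1.4] gap 0.0361
2.16 2.16 tz -0.106 f [ 4.7  8.  -2. ] gap 0.0359
2.28 2.28 tz -0.09 f [ 4.   7.1 -2. ] gap 0.0363
2.4 2.4 tz -0.034 f [ 3.8  7.5 -2.1] gap 0.0363
2.52 2.52 tz -0.085 f [-0.2  1.7  3.2] gap 0.036
2.64 2.64 tz -0.147 f [-5.5 -1.7  7. ] gap 0.0357
2.76 2.75 tz 0.995 f [-7.7 -2.4  8.7] gap 0.036
107.5
thinner 109.6917 1086 z 0.1594 circle [511.9 382.7] 20.4 ray [0.5093 0.3811 0.16  ] px 324.0 378.0
```

View pics/t2.png

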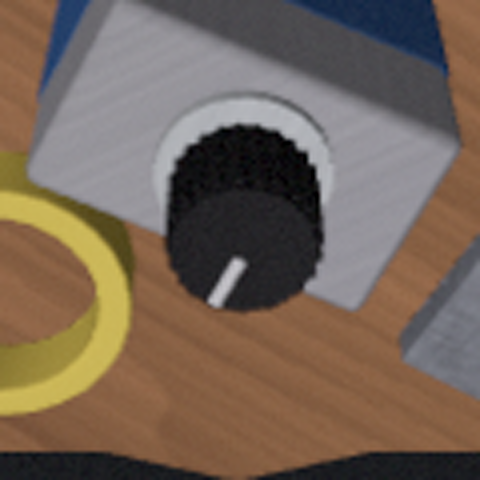

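The marker turned about 135° clockwise and torque then rose to about 1 N m. I'll confirm with a fresh grip as before.

Run:
```python
from h import *
o=turn((.5115,.3828),d0=60,stop=.6,lim=0.6);print(o["time_s"])
ctrl.gripper_to(.07);ctrl.sleep(.1)
p=ctrl.get_obs()["position"];ctrl.move_straight((p[0],p[1],.21),feed=.15)
w=findcap("thinner",(.51,.38),"pics/t3.png")
```

```text
j [ 0.54  0.52  0.22  1.27 -0.   -1.15]
gap 0.03618237335212893 df [ 4.1 -0.5  4.5]
0.12 0.12 tz -0.09 f [ 1.2 -0.2  3.2] gap 0.036
0.24 0.24 tz 0.805 f [2.  4.7 0.9] gap 0.0361
113.3333
thinner 115.525 1092 z 0.1594 circle [511.1 383.1] 20.8 ray [0.5093 0.3812 0.16  ] px 324.0 378.0
```

View pics/t3.png

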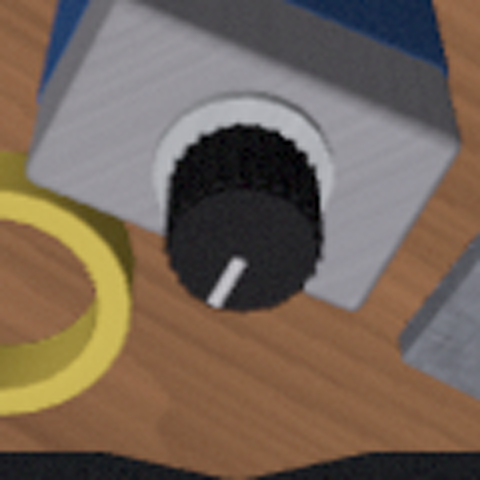

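The marker didn't move at 0.8 N m, so the thinner cap is tight. Last, an overview of the whole scene.

Run:
```python
from h import *
ctrl.move_pose((.38,.0,.36),ori(0,0));ctrl.sleep(.5)
o=ctrl.get_obs();s=ctrl.snapshot("wrist")
for c in SLOT: print(c,rectcheck(c,s,o))
a=ctrl.snapshot("scene")["frame"];print(o["time_s"])
cv2.imwrite("pics/fin.png",np.hstack([cv2.resize(s["frame"],(400,300)),cv2.resize(a[130:430,130:530],(400,300))]))
```

```text
red {'c': (-1.1, 4.7), 'wh': (67.3, 132.8), 'a': 2.0, 'slope': 38.3, 'height': 0.4}
yellow {'c': (-1.0, 4.3), 'wh': (63.9, 131.3), 'a': 0.8, 'slope': 38.3, 'height': 0.3}
green {'c': (-2.0, 4.2), 'wh': (65.0, 133.5), 'a': 0.2, 'slope': 37.0, 'height': 0.8}
blue {'c': (-1.4, 4.1), 'wh': (135.0, 66.1), 'a': 88.2, 'slope': 36.8, 'height': 0.9}
117.1583
```

View pics/fin.png

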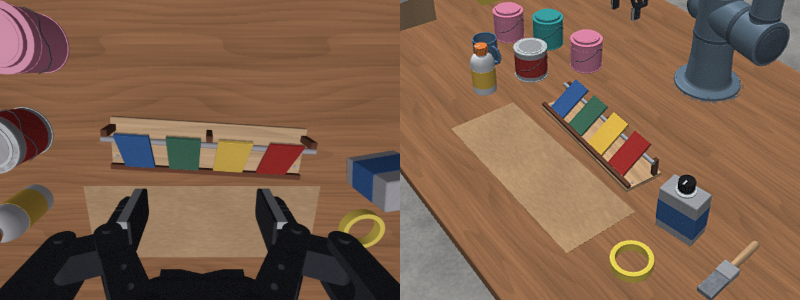

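The pictures look right, but the plane fits read 37–38° instead of 42°. The visible painted top edge may be biasing them, so I'll check with faces only and with edge heights.

Run:
```python
from h import *
C=slotO("yellow")+NRM*.009
# look perpendicular from the front side
ctrl.move_pose(C+NRM*.16+np.r_[0,0,.02],QP);ctrl.sleep(.3)
o=ctrl.get_obs();s=ctrl.snapshot("wrist");P=cloud(s,o);f=s["frame"];print(o["time_s"])
cv2.imwrite("pics/chk.png",f)
for c in SLOT:
    C=slotO(c)+NRM*.009
    m=cv2.erode(hsvmask(f,c),np.ones((9,9)))>0
    Q=P[m];Q=Q[np.linalg.norm(Q-C,axis=1)<.09]
    if len(Q)<200: continue
    X=np.c_[(Q-np.r_[C[:2],0])[:,:2]@OUT,(Q-C)[:,:2]@E,Q[:,2]]
    for _ in range(3):
        A_=np.c_[X[:,0],X[:,1],np.ones(len(X))];k=np.linalg.lstsq(A_,X[:,2],rcond=None)[0];r=X[:,2]-A_@k
        X=X[abs(r)<2*r.std()+1e-4]
    n=np.array([-k[0],-k[1],1]);n/=np.linalg.norm(n)
    print(c,len(X),"slope",np.degrees(np.arccos(n[2])).round(1),"resid",r.std().round(4),"foot z~",X[:,2].min().round(4),"out",X[:,0].max().round(4),"top z",X[:,2].max().round(4),"out",X[:,0].min().round(4))
```

```text
Traceback (most recent call last):
workcell.IKError: the arm cannot take that pose within its joint ranges
```

Run:
```python
from h import *
ctrl.move_pose((.56,.06,.24),ori(PSI,-.35));ctrl.sleep(.3)
o=ctrl.get_obs();s=ctrl.snapshot("wrist");P=cloud(s,o);f=s["frame"];print(o["time_s"])
cv2.imwrite("pics/chk.png",f)
for c in SLOT:
    C=slotO(c)+NRM*.009
    m=cv2.erode(hsvmask(f,c),np.ones((9,9)))>0
    Q=P[m];Q=Q[np.linalg.norm(Q-C,axis=1)<.09]
    if len(Q)<200: continue
    X=np.c_[(Q-np.r_[C[:2],0])[:,:2]@OUT,(Q-C)[:,:2]@E,Q[:,2]]
    for _ in range(3):
        A_=np.c_[X[:,0],X[:,1],np.ones(len(X))];k=np.linalg.lstsq(A_,X[:,2],rcond=None)[0];r=X[:,2]-A_@k
        X=X[abs(r)<2*r.std()+1e-4]
    n=np.array([-k[0],-k[1],1]);n/=np.linalg.norm(n)
    print(c,len(X),"slope",np.degrees(np.arccos(n[2])).round(1),"resid",r.std().round(4),"foot z~",X[:,2].min().round(4),"out",X[:,0].max().round(4),"top z",X[:,2].max().round(4),"out",X[:,0].min().round(4),"mid z",k[2].round(4),"exp",C[2].round(4))
```

```text
118.475
red 5812 slope 38.4 resid 0.0007 foot z~ 0.0268 out 0.0371 top z 0.093 out -0.0436 mid z 0.0575 exp 0.0557
green 5798 slope 37.0 resid 0.0007 foot z~ 0.0291 out 0.0373 top z 0.0923 out -0.0438 mid z 0.0584 exp 0.0557
blue 5714 slope 36.9 resid 0.0007 foot z~ 0.0293 out 0.0373 top z 0.0921 out -0.0437 mid z 0.0585 exp 0.0557
```

View pics/chk.png

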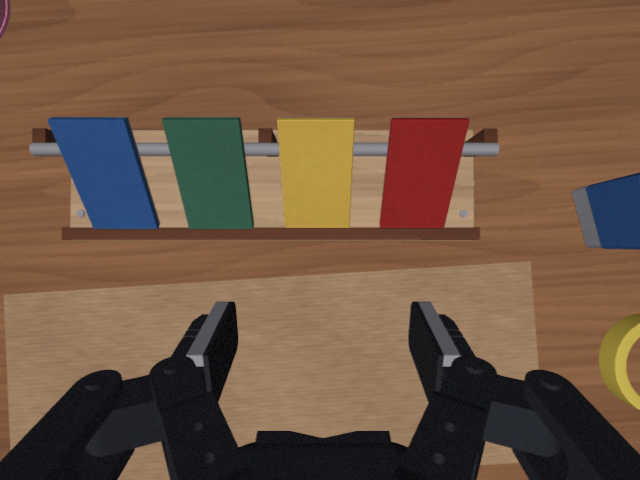

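It's real. The foot ends sit about 6 mm high: the foot edge has jammed by friction against the lip's top inner edge instead of dropping to the board. I'll press each foot down gently with closed fingers and re-measure, starting with blue.

```bash
cat >> h.py <<'E'
def seat(c,out=.022,fmax=9,zmin=.040):
    C=slotO(c)+NRM*.009;p=C[:2]+OUT*out;q=ori(PSI,0)
    ctrl.move_pose((p[0],p[1],.085),q)
    ctrl.move_straight((p[0],p[1],.057),feed=.08);ctrl.sleep(.2);f0=ctrl.get_obs()["wrist_force"]
    z=.057;L=[]
    while z>zmin:
        z-=.001;ctrl.move_straight((p[0],p[1],z),feed=.03);ctrl.sleep(.03)
        o=ctrl.get_obs();f=o["wrist_force"]-f0;L.append((round(z,3),f.round(1).tolist()))
        if f[2]>fmax: break
    print(c,L)
    ctrl.move_straight((p[0],p[1],.085),feed=.15)
def check():
    ctrl.move_pose((.56,.02,.24),ori(PSI,-.35));ctrl.sleep(.2)
    o=ctrl.get_obs();s=ctrl.snapshot("wrist");P=cloud(s,o);f=s["frame"];print(o["time_s"])
    for c in SLOT:
        C=slotO(c)+NRM*.009
        m=cv2.erode(hsvmask(f,c),np.ones((9,9)))>0
        Q=P[m];Q=Q[np.linalg.norm(Q-C,axis=1)<.09]
        if len(Q)<200: print(c,"few",len(Q));continue
        X=np.c_[(Q-C)[:,:2]@OUT,(Q-C)[:,:2]@E,Q[:,2]]
        for _ in range(3):
            A_=np.c_[X[:,0],X[:,1],np.ones(len(X))];k=np.linalg.lstsq(A_,X[:,2],rcond=None)[0];r=X[:,2]-A_@k
            X=X[abs(r)<2*r.std()+1e-4]
        n=np.array([-k[0],-k[1],1]);n/=np.linalg.norm(n)
        print(c,"slope",np.degrees(np.arccos(n[2])).round(1),"foot z,out",X[:,2].min().round(4),X[:,0].max().round(4),"top",X[:,2].max().round(4),X[:,0].min().round(4),"mid z",k[2].round(4),"y",X[:,1].mean().round(4))
    return s
E
python3 - <<'E'
from h import *
ctrl.gripper_to(0)
seat("blue")
s=check();cv2.imwrite("pics/chk2.png",s["frame"])
E
```

```text
blue [(0.056, [0.2, -0.2, -0.2]), (0.055, [0.8, -0.7, 0.6]), (0.054, [0.0, -1.1, 0.9]), (0.053, [0.1, -0.1, 0.7]), (0.052, [-1.0, 0.1, 0.5]), (0.051, [-0.5, -0.3, 0.5]), (0.05, [-0.4, 0.1, 0.7]), (0.049, [0.4, -0.6, 0.3]), (0.048, [0.4, -0.5, 0.6]), (0.047, [-0.4, -0.3, 1.9]), (0.046, [0.4, -0.2, 2.2]), (0.045, [0.1, 0.0, -0.1]), (0.044, [-0.6, 0.1, 0.7]), (0.043, [-0.4, -0.5, 0.6]), (0.042, [1.2, 0.2, 1.7]), (0.041, [1.4, 0.7, 4.3]), (0.04, [2.6, 0.7, 6.4])]
127.3
red slope 38.4 foot z,out 0.0265 0.0372 top 0.0928 -0.0433 mid z 0.0575 y -0.0025
yellow slope 38.0 foot z,out 0.0307 0.0334 top 0.0916 -0.0428 mid z 0.0578 y 0.0046
green slope 37.0 foot z,out 0.029 0.0372 top 0.0923 -0.0437 mid z 0.0584 y -0.0003
blue slope 42.9 foot z,out 0.0228 0.0337 top 0.0933 -0.0401 mid z 0.0552 y 0.0007
```

View pics/chk2.png

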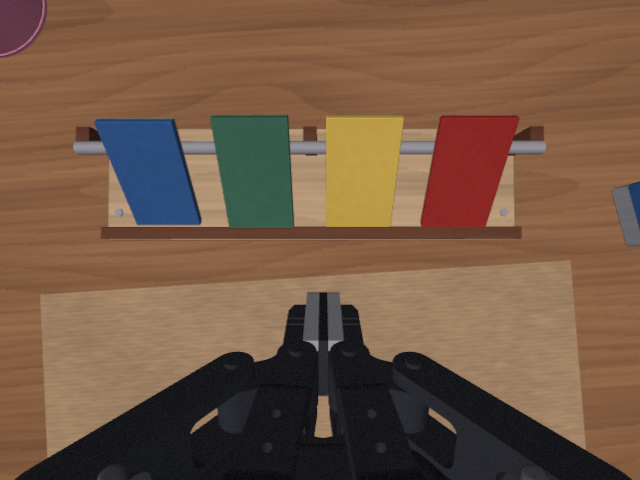

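Blue dropped with about 2 N and now leans at 42.9° with its foot on the board behind the lip. I'll do the other three the same way.

Run:
```python
from h import *
for c in("green","yellow","red"): seat(c,fmax=6)
s=check();cv2.imwrite("pics/chk3.png",s["frame"])
```

```text
green [(0.056, [-0.3, -0.3, 0.7]), (0.055, [-0.5, -0.9, -0.0]), (0.054, [-0.8, -0.7, 0.9]), (0.053, [-0.7, -1.3, 0.1]), (0.052, [-1.4, -0.6, 0.6]), (0.051, [-0.6, -1.8, 0.4]), (0.05, [-0.6, -0.8, -0.5]), (0.049, [0.1, 0.1, 0.5]), (0.048, [-0.4, -1.8, -0.1]), (0.047, [-0.8, -0.7, 1.1]), (0.046, [0.4, -0.9, 3.1]), (0.045, [-1.4, -1.5, -0.2]), (0.044, [0.2, -0.7, 1.0]), (0.043, [-0.7, -1.6, 0.1]), (0.042, [-0.0, -1.2, 0.9]), (0.041, [0.9, -1.3, 2.5]), (0.04, [1.1, -0.9, 5.2])]
yellow [(0.056, [0.8, 1.3, -0.4]), (0.055, [0.6, 1.2, 0.4]), (0.054, [0.5, 1.1, -1.0]), (0.053, [1.2, 0.7, -0.2]), (0.052, [0.8, -0.1, 0.6]), (0.051, [1.2, 0.3, -0.7]), (0.05, [-0.1, 0.9, -0.8]), (0.049, [0.9, 0.5, 0.2]), (0.048, [0.7, 1.0, 0.9]), (0.047, [0.2, 1.5, -0.1]), (0.046, [0.9, 0.7, 0.4]), (0.045, [0.2, 1.0, 0.3]), (0.044, [-0.2, 1.1, -0.3]), (0.043, [-0.2, 0.3, -0.7]), (0.042, [1.1, 0.9, 0.8]), (0.041, [2.2, 0.5, 4.4]), (0.04, [3.1, 1.1, 7.0])]
red [(0.056, [0.0, -0.6, 0.4]), (0.055, [0.9, 0.2, -0.3]), (0.054, [0.2, -1.4, -0.2]), (0.053, [0.3, -0.9, -0.1]), (0.052, [0.2, -0.6, 0.2]), (0.051, [0.5, 0.1, -0.4]), (0.05, [0.4, -1.1, -0.3]), (0.049, [0.3, -0.3, 0.4]), (0.048, [-0.1, -1.1, 0.1]), (0.047, [1.2, -0.7, 0.4]), (0.046, [0.7, -0.9, 0.3]), (0.045, [0.0, -1.6, 0.7]), (0.044, [0.0, -0.4, -0.5]), (0.043, [-0.1, -0.7, 0.2]), (0.042, [1.6, -1.0, 1.4]), (0.041, [3.2, -1.4, 4.8]), (0.04, [1.4, -1.0, 7.8])]
148.1917
red slope 42.9 foot z,out 0.0219 0.0342 top 0.0935 -0.0406 mid z 0.055 y -0.0022
yellow few 52
green slope 42.9 foot z,out 0.0224 0.0337 top 0.0933 -0.0402 mid z 0.0551 y -0.0002
blue slope 42.9 foot z,out 0.0223 0.034 top 0.0938 -0.0406 mid z 0.0552 y 0.0008
```

View pics/chk3.png

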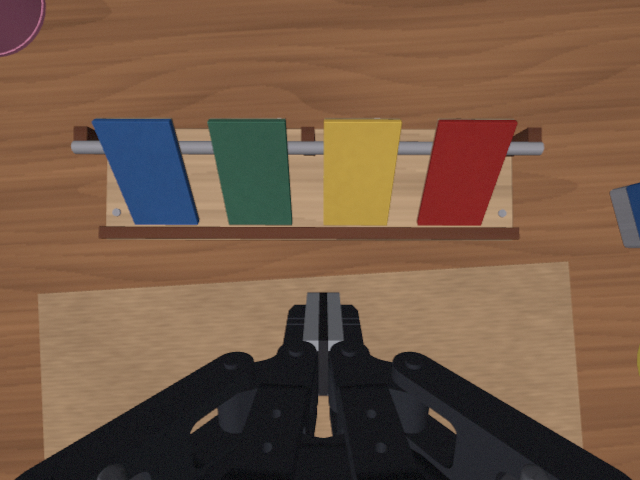

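All four feet are down, and yellow is level with its neighbours in the image. The arm is clear of everything, so I'm handing in.

Run:
```python
from workcell import ctrl
ctrl.move_straight(ctrl.get_obs()["position"]+[0,0,.03])
ctrl.gripper_to(.04);ctrl.sleep(.3);print(ctrl.get_obs()["time_s"]);ctrl.sign_off()
```

```text
149.3583
the job is handed in; nothing more can be done
```

The job is done and handed in at 149 s of the 200 s allowed: all four panels lean on the rack, painted side out, and the paint is closed up.

- **Panels:** Blue was knocked aside, so my first grasp missed it; I found it again and placed it. A check near the end showed the panels leaning at only 37–38°, with their feet caught about 6 mm high on the lip. I pressed each foot down gently after the caps were done. Red, green and blue then measured 42.9° (42° expected), with their feet on the board just behind the lip. The gaps between panels are about 30 mm.
- **Yellow panel:** Its last slope measurement failed because the colour mask found too few points. In the last picture it sits level with its neighbours.
- **Lid:** It reached its hard stop at 0.106 m with 18 N, so it is fully home.
- **Caps:** I turned both clockwise to their stops. A second grip on each reached about 0.7–0.85 N m and the cap's mark did not move. On the hardener, that second grip slipped over the ribs.
- **Left alone:** I did not touch the tape, the brush or the mug. The robot was touching nothing at hand-in.

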